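# Open the filter box on the paint shop counter

### The job

Open the filter box for a filter change: press its orange snap tab all the way in, then push the released blue cover along its rails, off the filter, until it lies flat against the black stop at the far end of the ledge. Only press and push with the fingertips: the cover must stay down on its rails, not be lifted or tipped, and the tins and other things around the box must stay where they are.

Things in the scene. Friction and masses are not known exactly. Their poses are not given: they have to be found in the camera images.
- filter_box: Grey box fixed on the counter, 290 x 120 mm. Origin at counter height under the centre of the filter opening; +x is the way the cover slides off, z up. The cover runs on a level surface 70 mm above the counter, x = -75 to +205 mm, between steel rails at y = +55 and -55 mm (6 mm thick, 8 mm above that surface). A rear lip at x = -59 mm stands 5 mm above it, 4 mm thick.
- opening (a point): Centre of the filter opening (88 mm along x, 76 mm across) at the height of the running surface, x = 0, y = 0 of filter_box. The white round filter lies 16 mm below it.
- end_stop (a point): Middle of the near face of the black end stop, at running-surface height: x = 205 mm, y = 0 of filter_box. The stop is a bar 14 mm high across the end of the ledge.
- cover: Blue block cover, dark grooves on top, loose, 110 mm long in x (sliding direction), 100 across, 22 high, 0.1 to 0.25 kg, too wide to grip. Origin: centre of underside, axes as filter_box. Starts at x = 0 of filter_box with its underside 70 mm above the counter. Slides off when its rear end face (-55 mm in its own x) is pushed to +x; against the end stop its origin is at x = 150 mm of filter_box.
- tab_top (a point): Centre of the top of the orange press pad, 30 mm (x) by 26 mm (y), at x = 62, y = 78 mm of filter_box, outside the cover's path. 92 mm above the counter when out, 82 mm when fully in. A 10 mm thick tooth of the same part crosses the rail just in front of the cover, 8 mm above the running surface, and blocks the cover until the tab is in.
- tab (a joint): Travel of the snap tab straight down: 0 = out (cover locked; it may start up to 1 mm in), 0.010 m = fully in against its stop (tooth 2 mm below the running surface, cover free). It takes about 4 N to move and stays where it is left; it does not spring back.
- tin_red: Bystander, loose: closed paint tin with red band, diameter 76, height 95 mm. Origin at the centre of its underside. To be left alone.
- tin_black: Bystander, loose: closed tin with black band and orange lid, diameter 60, height 90 mm. Origin at the centre of its underside. To be left alone.
- mix_cup: Bystander, loose: open white mixing cup, mouth diameter 72, height 85 mm. Origin at the centre of its underside. To be left alone.
- tape: Bystander, loose: green roll of tape lying flat, diameter 100, height 24 mm. Origin at the centre of its underside. To be left alone.
- spare_filter: Bystander, loose: spare round paper filter, diameter 70, height 24 mm. Origin at the centre of its underside. To be left alone.
- scraper: Bystander, loose: flat scraper lying on the counter, length 190 mm. Origin at mid-length on its underside. To be left alone.
Mind the look-alikes: they are no part of the job. There is more than one size of the cover; the job needs the smallest.

How it is judged:
By the outcome, as a careful person would: the job done as asked, in the order asked, and still so for the second after the job is handed in, with the robot touching nothing.
It also fails if it takes over 40 s, if anything falls off the work surface, if the arm or the gripper's body presses on something with over 40 N, if the wrist force passes 120 N, or if a joint passes its speed limit or range.

### The arm

A 6-joint arm with a two-finger parallel gripper is mounted at the origin on the work surface. World frame = base frame: x ahead of the robot, y to its left, z up, the work surface at z = 0. Lengths are in m, angles in degrees, forces in N, time in s.
With the tool pointing down it reaches from about 0.3 to 0.75 m from the base axis. Payload 8.5 kg.
Tool frame: the origin (TCP) lies on the centre line of the jaws, within the pads' length; the fingertips stand 17 mm ahead of it and the grasp point (between the pads) lies 2 mm behind it; z points along the fingers, y is the direction in which the jaws open and shut (so a half turn about z gives the same grasp; the last joint's range is limited). The gripper opens to 85 mm and grips with 20 to 120 N. Pads are 22 mm wide; open, the fingers measure 114 mm over their backs; the gripper's body (76 mm by 85 mm) begins 54 mm behind the grasp point. The pads swing forward as they close: fully open they stand 13 mm farther back than shut.
Start: joints at [60.086, 21.807, 74.336, -0, 83.858, -12.336], TCP at [0.166, 0.524, 0.248] pointing down, gripper open.
Joint ranges: [-178.18, 178.18], [-50.72, 133.34], [12.68, 142.11], [-81.47, 261.47], [9.98, 163.14], [-165.26, 165.26]. Speed limits (degrees/s): [136.94, 136.94, 180, 180, 180, 180].

### API

Orientations are given as a 3x3 rotation matrix whose columns are the frame's x, y, z axes.
In Python, from rig import env, imaging, close_job gives the robot as it stands.
- The arm moves only by the tool step_arm, never from a script. Its argument "steps" is one flat list of numbers, 7 for each row, row after row: the opening, from 0 (shut) to 1 (fully open), then the shift along the tool's x, y, z as a fraction of full scale, then the turn, a rotation vector about the tool's x, y, z as a fraction of full scale. A call has 1 to 10 rows; each row is the pose to reach, as a shift and turn from the pose commanded when the call began, along the tool's axes at that moment; what a row does not reach only later rows make up. Full scale, the value 1, is 0.3 m for a shift and 45 degrees for a turn. A row lasts 1/10 s, in which the tool goes at most 50 mm and 8.59 degrees, less where a joint would pass 70% of its speed; a pose out of reach is approached as far as the arm can. A call with a number of a shift or a turn outside -1 to 1 is refused whole. A call with a gripper value outside its range is refused whole. The fingers move at their own pace and stop on an object; "grip_force" is the grip in N (left out, the last holds). Time passes only in rows, so rows that repeat a pose let the fingers close. It gives the time, the measured TCP pose, the force and the opening at its end, in the units of the state.
- env.observe(): the state, without advancing time (a new reading comes with each control period).
- imaging.get_image(name): name is "side" or "top"; returns (picture, depth): 420x560x3 uint8, blue, green, red; 420x560 float32, m along the optical axis (not along the pixel's ray), 0 where there is no reading.
- imaging.get_calibration(name): a dict with "camera_matrix" (3x3 intrinsics, pixels), "world_from_camera" (4x4, takes a point from camera to world coordinates). Camera axes: x right, y down, z forward; pixel columns grow to the right and rows downward; lengths in m; the calibration is good to about 2 mm. A picture is of the moment at which its call begins. get_calibration takes no time and is no camera call.
- close_job(): hands the job in, once; it reports no verdict.
Trained networks look in the newest picture that a camera, given by its name, has taken for a name from the list of things; names that differ only in an ending like _2 or _b are one class to them, and where a whole thing is asked for, a point or a joint stands for the part that bears it (a point fixed in the world has none). Each returns a list of dicts, best first, with "score" (0 to 1); they miss things now and then, are a little off and sometimes report something else, mostly with a low value. They report only what shows in the picture. A call takes as long as a camera call. They do not tell look-alikes from the thing itself.
- imaging.spot_in(camera, target): "pixel" ([column, row] in pixels, amid what is visible of it).
- imaging.regions_of(camera, target): "mask" (420x560 bool, what is visible of it) and "pixel" ([column, row] in pixels, amid what is visible of it).
- imaging.pinpoint(camera, target): "pixel" ([column, row] in pixels: a listed point, or the origin of a listed thing).
The state is a dict: "time_s": time; "q": joint angles; "qvel": joint speeds; "joint_efforts": joint torques, N m; "position": TCP position; "tool_rot": TCP orientation; "ft_force": force on the tool from outside, world axes, zero at the start; "wrist_torque": the same for the moment, N m; "grip_width": finger opening in m.
Only numpy, scipy, OpenCV 4.12 (cv2) and the standard library are available. Lean on these libraries where they do the work, as an engineer would, in place of code of your own. Each camera call takes 0.05 s, during which the arm holds its last target.

## Working session

There is one attempt and no reset: what is moved stays moved. The work goes in short steps, Python scripts to look and compute and a tool call to move; the robot and the scene stay as the last step left them, time stands still between calls to the robot, and variables do not carry over. Pictures are saved under pics/ and viewed, and the job is handed in when it is done.

Besides the shell and the picture viewer there is one more tool, called after ">>>" as name(argument=value, ...) on one line, values as JSON. step_arm: Moves the arm, as the interface text tells. Shift numbers are shares of 0.3 m and turn numbers shares of 45 degrees, none past 1 either way. Its arguments: {"type":"object","properties":{"steps":{"type":"array","items":{"type":"number"}},"grip_force":{"type":"number"}},"required":["steps"]}

```bash
mkdir -p pics; ls; python3 - <<'E'
from rig import env, imaging
import cv2
for n in("side","top"):
    im,d=imaging.get_image(n); cv2.imwrite(f"pics/{n}0.png",im)
    c=imaging.get_calibration(n); print(n,c)
    for t in("cover","tab_top","opening","end_stop","filter_box"):
        print(t,[(round(r["score"],2),[round(x) for x in r["pixel"]]) for r in imaging.pinpoint(n,t)])
print(env.observe())
E
```

```text
pics
side {'camera_matrix': array([[521.28307295,   0.        , 280.92584586],
       [  0.        , 521.28307295, 203.48419578],
       [  0.        ,   0.        ,   1.        ]]), 'world_from_camera': array([[-0.98286738, -0.13061218,  0.13004683,  0.4244657 ],
       [-0.18426353,  0.67976524, -0.70990574,  0.84289893],
       [ 0.00432102, -0.72170608, -0.69218614,  0.95745144],
       [ 0.        ,  0.        ,  0.        ,  1.        ]])}
cover [(0.8, [293, 215]), (0.73, [252, 172])]
tab_top [(0.62, [315, 240])]
opening []
end_stop [(0.7, [356, 247]), (0.56, [251, 280])]
filter_box [(0.69, [291, 236])]
top {'camera_matrix': array([[456.00106995,   0.        , 279.69580618],
       [  0.        , 456.00106995, 206.65636221],
       [  0.        ,   0.        ,   1.        ]]), 'world_from_camera': array([[ 2.69830737e-02, -9.96035881e-01,  8.47610668e-02,
         4.81258859e-01],
       [-9.99634330e-01, -2.70356726e-02,  5.27445292e-04,
        -6.61643428e-02],
       [ 1.76621802e-03, -8.47443043e-02, -9.96401166e-01,
         1.19161842e+00],
       [ 0.00000000e+00,  0.00
[... 331 characters left out ...]
32507e-04,
        8.38562815e+01, -1.23358515e+01]), 'qvel': array([-0.03404678,  0.03031047, -0.04749656, -0.09583633, -0.03418419,
       -0.00365408]), 'joint_efforts': array([-8.36639774e-04, -4.48164332e+01, -2.31401181e+01, -1.65405563e-04,
        4.28096973e-04,  1.60223546e-06]), 'position': array([0.1661035 , 0.52429569, 0.24833011]), 'tool_rot': array([[-9.53300588e-01,  3.02023158e-01,  1.19326423e-05],
       [ 3.02023158e-01,  9.53300588e-01,  2.84577326e-05],
       [-2.78050064e-06,  3.07327076e-05, -1.00000000e+00]]), 'ft_force': array([ 0.03083851,  0.13597593, -0.67811828]), 'wrist_torque': array([-0.00206707,  0.0032564 ,  0.04699623]), 'grip_width': 0.08562894230310684}
```

View pics/top0.png

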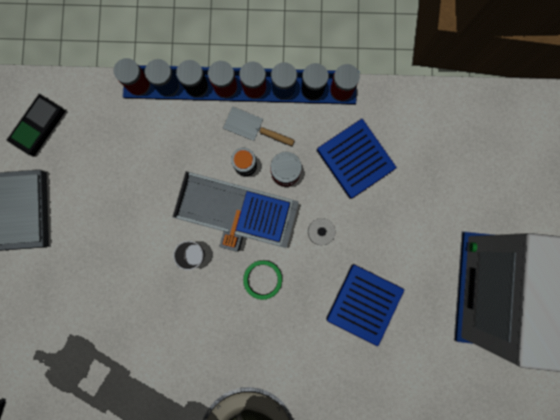

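View pics/side0.png

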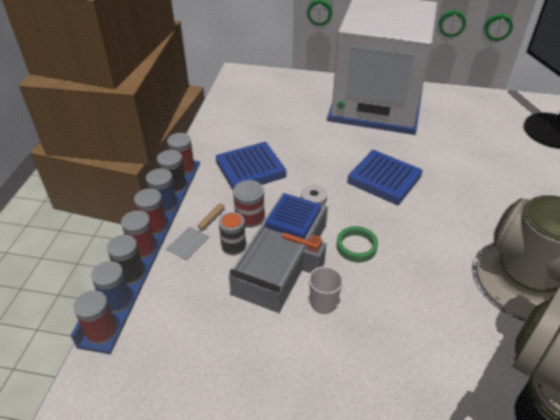

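The top view shows the grey box from (180,195) to (295,235), with the small blue cover at (265,216) and the tab at (232,240). There are three blue candidates: (357,158), (366,303) and (265,216). The one at (265,216) is the smallest and sits on the box, so it fits. I'll confirm that in a crop and measure it.

```bash
cat > h.py <<'E'
import numpy as np,cv2
from rig import env, imaging
def pts(n,d,vs,us):
    c=imaging.get_calibration(n);K=c["camera_matrix"];T=c["world_from_camera"]
    z=d[vs,us]; P=np.stack([(us-K[0,2])/K[0,0]*z,(vs-K[1,2])/K[1,1]*z,z],-1)
    return P@T[:3,:3].T+T[:3,3]
def proj(n,P):
    c=imaging.get_calibration(n);K=c["camera_matrix"];T=c["world_from_camera"]
    q=(np.asarray(P)-T[:3,3])@T[:3,:3]; q=q@K.T; return q[...,:2]/q[...,2:]
def ray(n,px,z):
    c=imaging.get_calibration(n);K=c["camera_matrix"];T=c["world_from_camera"]
    r=T[:3,:3]@np.linalg.inv(K)@np.array([px[0],px[1],1.]); o=T[:3,3]
    return o+r*(z-o[2])/r[2]
def boxes(n,im,d):
    hsv=cv2.cvtColor(im,cv2.COLOR_BGR2HSV)
    vs,us=np.mgrid[:420,:560]; P=pts(n,d,vs,us)
    return hsv,P
E
python3 - <<'E'
from h import *
for n in("top","side"):
    im,d=imaging.get_image(n); hsv,P=boxes(n,im,d)
    c=(260,218) if n=="top" else (295,240)
    cr=im[c[1]-65:c[1]+65,c[0]-90:c[0]+90]; cv2.imwrite(f"pics/{n}c.png",cv2.resize(cr,None,fx=4.4,fy=4.4,interpolation=cv2.INTER_CUBIC))
    roi=np.zeros((420,560),bool); roi[c[1]-60:c[1]+60,c[0]-80:c[0]+60]=1
    near=roi&(d>0)&(P[...,2]>0.0)
    cov=near&(abs(hsv[...,0].astype(int)-115)<15)&(hsv[...,1]>120)&(P[...,2]>0.08)&(P[...,2]<0.105)
    cov=cv2.morphologyEx(cov.astype(np.uint8),cv2.MORPH_CLOSE,np.ones((7,7)))>0
    Q=P[cov]; print(n,"cover z",np.percentile(Q[:,2],[5,50,95]),len(Q))
    Q=Q[abs(Q[:,2]-np.median(Q[:,2]))<.006]
    print(cv2.minAreaRect((Q[:,:2]*1000).astype(np.float32)))
    org=near&(hsv[...,0]<18)&(hsv[...,1]>150)&(hsv[...,2]>80)
    nn,lab,st,ce=cv2.connectedComponentsWithStats(org.astype(np.uint8))
    for i in range(1,nn):
        if st[i,4]>20: q=P[lab==i]; print("org",ce[i],st[i],q.mean(0),q.min(0),q.max(0))
    t=imaging.pinpoint(n,"tab_top")
    for r in t[:1]: print("tab",r["pixel"],ray(n,r["pixel"],.092))
    for r in imaging.pinpoint(n,"end_stop")[:2]: print("stop",r["pixel"],ray(n,r["pixel"],.07))
    for t in("tin_red","tin_black","mix_cup","tape","spare_filter"):
        for r in imaging.pinpoint(n,t)[:2]: print(t,round(r["score"],2),ray(n,r["pixel"],0).round(3))
E
```

```text
top cover z [0.08805059 0.09158035 0.09516148] 1816
((551.487548828125, -24.446197509765625), (108.8992919921875, 98.56977844238281), 76.2583999633789)
org [242.84827586 161.90344828] [234 158  18  10 145] [0.68218211 0.02737522 0.09057861] [0.66869997 0.00745315 0.08560947] [0.6931346  0.04933329 0.09738069]
org [231.71282051 233.33846154] [223 211  17  36 195] [0.50754056 0.04881794 0.08529902] [0.47687344 0.03328766 0.07136684] [0.5626393  0.06876099 0.09724885]
tab [228.0, 242.0] [0.48619316 0.05633878 0.092     ]
stop [183.3, 197.4] [0.59316157 0.17324332 0.07      ]
stop [264.1, 280.0] [ 0.39646209 -0.03244363  0.07      ]
tin_red 0.74 [ 0.672 -0.083  0.   ]
tin_red 0.3 [0.443 0.157 0.   ]
tin_black 0.89 [0.686 0.027 0.   ]
mix_cup 0.82 [0.451 0.161 0.   ]
mix_cup 0.19 [ 0.516 -0.175  0.   ]
tape 0.81 [ 0.392 -0.03   0.   ]
spare_filter 0.81 [ 0.521 -0.17   0.   ]
side cover z [0.08704769 0.09135856 0.09420672] 1399
((552.7935791015625, -18.72351837158203), (110.8541488647461, 96.67643737792969), 76.60172271728516)
org [230.9760479  220.29341317] [223 215  17  12 167] [0.69096173 0.03092654 0.09037343] [0.67099857 0.01151171 0.0861622 ] [0.71004381 0.0498465  0.09515038]
org [305.22043011 240.27419355] [284 234  36  15 186] [0.51290657 0.05473399 0.08422373] [0.48081319 0.0375834  0.07185403] [0.56405241 0.07454016 0.09490971]
tab [314.8, 240.3] [0.49081641 0.05783858 0.092     ]
stop [254.6, 279.8] [0.60301193 0.17449038 0.07      ]
tin_red 0.81 [ 0.678 -0.066  0.   ]
tin_black 0.61 [0.696 0.037 0.   ]
mix_cup 0.61 [0.453 0.146 0.   ]
tape 0.65 [ 0.394 -0.023  0.   ]
tape 0.44 [0.456 0.16  0.   ]
spare_filter 0.73 [ 0.516 -0.169  0.   ]
spare_filter 0.55 [0.452 0.158 0.   ]
```

View pics/topc.png

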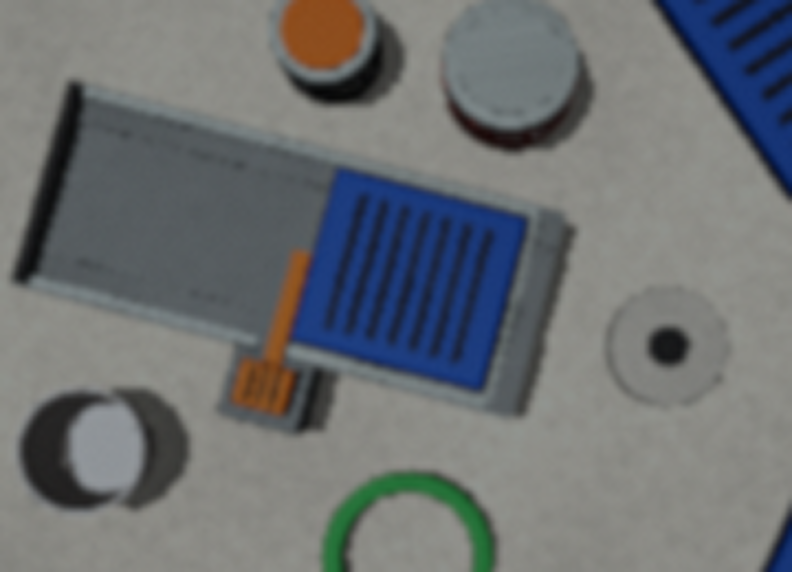

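View pics/sidec.png

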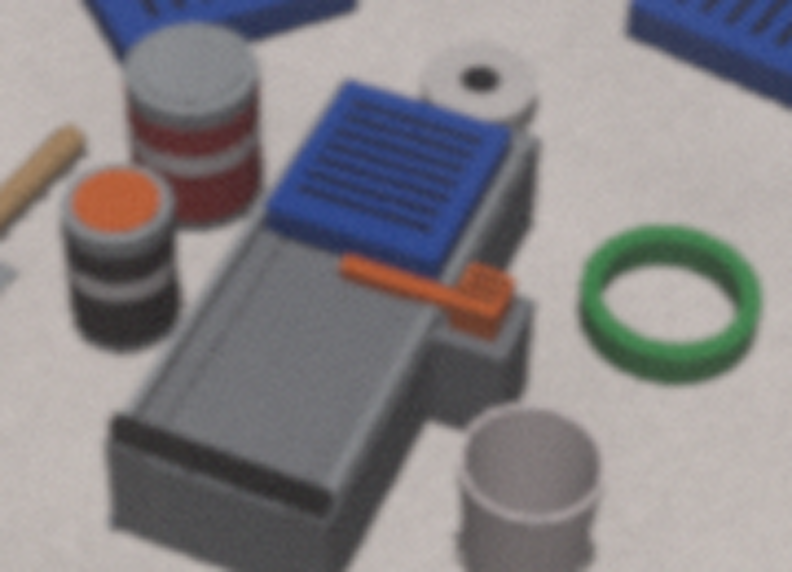

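```bash
cat >> h.py <<'E'
def frame(o,a):
    a=np.radians(a); R=np.array([[np.cos(a),-np.sin(a)],[np.sin(a),np.cos(a)]])
    return lambda x,y,z: np.array([*(np.array(o)+R@[x,y]),z])
def overlay(o,a,cx,tabz,tag):
    f=frame(o,a)
    for n in("top","side"):
        im,_=imaging.get_image(n)
        c=(250,218) if n=="top" else (290,240)
        s=4.4; big=cv2.resize(im[c[1]-65:c[1]+65,c[0]-90:c[0]+90],None,fx=s,fy=s,interpolation=cv2.INTER_CUBIC)
        def poly(L,col):
            p=(proj(n,[f(*q) for q in L])-[c[0]-90-.5,c[1]-65-.5])*s
            cv2.polylines(big,[p.round().astype(int)],True,col,1)
        r=lambda x0,x1,y0,y1,z:[(x0,y0,z),(x1,y0,z),(x1,y1,z),(x0,y1,z)]
        poly(r(cx-.055,cx+.055,-.05,.05,.092),(0,255,255)); poly(r(cx-.055,cx+.055,-.05,.05,.07),(0,255,255))
        poly(r(.047,.077,.065,.091,tabz),(255,0,255))
        poly([(.205,-.055,.084),(.205,.055,.084)],(0,255,0))
        poly(r(-.075,.205,-.058,.058,.078),(255,255,255))
        cv2.imwrite(f"pics/{n}_{tag}.png",big)
E
python3 -c "
from h import *
overlay((.551,-.0225),76.5,0,.092,'ov1')"
```

```text
(no output)
```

View pics/top_ov1.png

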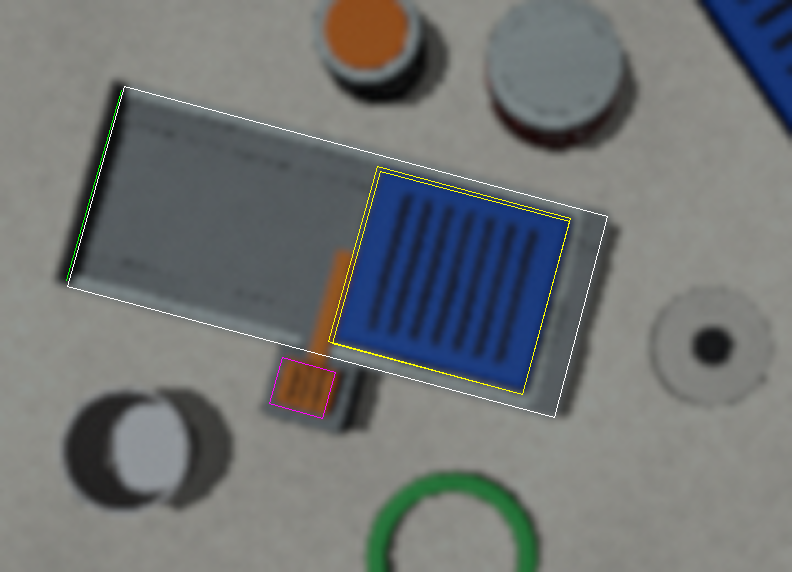

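View pics/side_ov1.png

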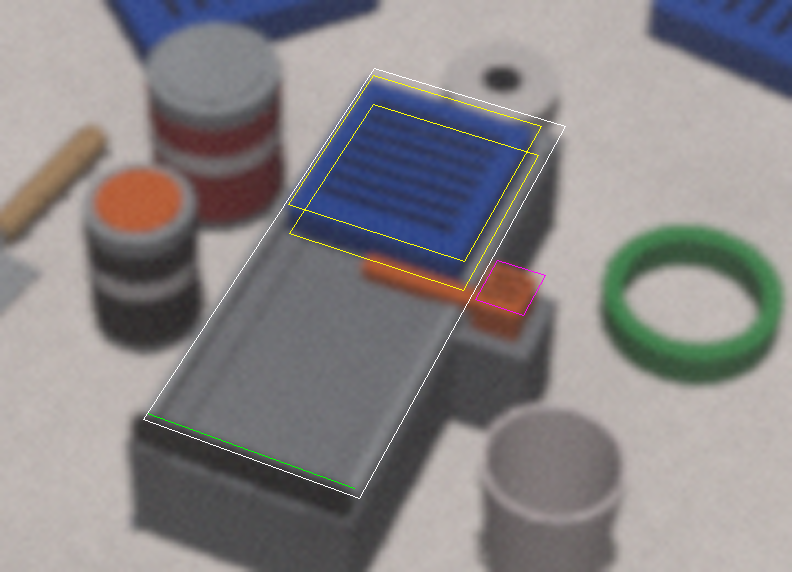

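Both overlays fit to within 2–4 mm. The top view shows the cover outline at (355–590,170–390) of the crop matching closely, and the tooth at (335,300) blocking. In the side view the model sits about 3 mm short, so I'll use a compromise origin. The small cover on the box is confirmed as the target.

```bash
cat >> h.py <<'E'
from scipy.spatial.transform import Rotation as Ro
O=(.5515,-.0215);A=76.5
def go(p,yaw=None):
    s=env.observe();R=s["tool_rot"];d=R.T@(np.array(p)-s["position"])/.3
    t=None
    if yaw is not None:
        y=np.radians(yaw); ty=np.array([np.cos(y),np.sin(y),0]); tz=np.array([0,0,-1.]); G=np.stack([np.cross(ty,tz),ty,tz],1)
        t=Ro.from_matrix(R.T@G).as_rotvec(degrees=True)/45
    print("shift",d.round(4),"turn",None if t is None else t.round(4),"F",s["ft_force"].round(1))
E
python3 -c "
from h import *
f=frame(O,A); print(f(.062,.078,.15)); go((.33,.29,.25),-13.5); go(f(.062,.078,.15),-13.5)"
```

```text
[0.49012876 0.05699567 0.15      ]
shift [-0.7566 -0.5795 -0.0056] turn [-0.0000e+00  1.0000e-04  1.9093e+00] F [ 1.4  0.4 -0.1]
shift [-1.5001 -1.1586  0.3277] turn [-0.0000e+00  1.0000e-04  1.9093e+00] F [ 1.4  0.4 -0.1]
```

>>> step_arm(steps=[0, -0.15, -0.11, 0, 0, 0, 0.19, 0, -0.3, -0.23, 0, 0, 0, 0.38, 0, -0.45, -0.35, 0, 0, 0, 0.57, 0, -0.6, -0.46, 0, 0, 0, 0.76, 0, -0.76, -0.58, 0, 0, 0, 0.95, 0, -0.76, -0.58, 0, 0, 0, 0.95, 0, -0.76, -0.58, 0, 0, 0, 0.95], grip_force=60)

```text
time_s: 2.2
position: [0.3331, 0.2869, 0.2485]
tool_rot: [[-0.49, 0.871, 0.001], [0.871, 0.49, -0.0], [-0.001, 0.0, -1.0]]
ft_force: [0.3, 0.1, 0.8]
grip_width: 0.0001
```

```bash
python3 -c "
from h import *
f=frame(O,A); go(f(.062,.078,.16),-13.5)"
```

```text
shift [-0.9242  0.0803  0.2957] turn [1.000e-03 8.000e-04 9.527e-01] F [0.3 0.1 0.8]
```

>>> step_arm(steps=[0, -0.15, 0.01, 0, 0, 0, 0.16, 0, -0.31, 0.03, 0, 0, 0, 0.32, 0, -0.46, 0.04, 0, 0, 0, 0.48, 0, -0.62, 0.05, 0.05, 0, 0, 0.64, 0, -0.77, 0.07, 0.15, 0, 0, 0.8, 0, -0.924, 0.08, 0.295, 0, 0, 0.953, 0, -0.924, 0.08, 0.295, 0, 0, 0.953, 0, -0.924, 0.08, 0.295, 0, 0, 0.953])

```text
time_s: 3.0
position: [0.4889, 0.0601, 0.1584]
tool_rot: [[0.228, 0.974, -0.003], [0.974, -0.228, 0.001], [-0.0, -0.003, -1.0]]
ft_force: [-0.3, 0.5, -0.7]
grip_width: -0.0001
```

```bash
python3 -c "
from h import *
f=frame(O,A); go(f(.062,.078,.112),-13.5)
overlay(O,A,0,.092,'a')"
```

```text
shift [-0.0092  0.0068  0.1546] turn [-0.0043  0.0003  0.0065] F [-0.3  0.5 -0.7]
```

View pics/side_a.png

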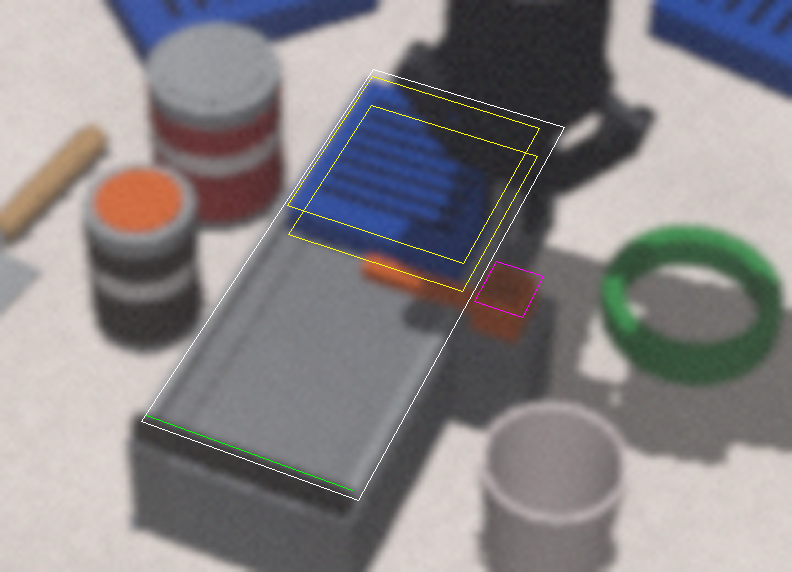

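View pics/top_a.png

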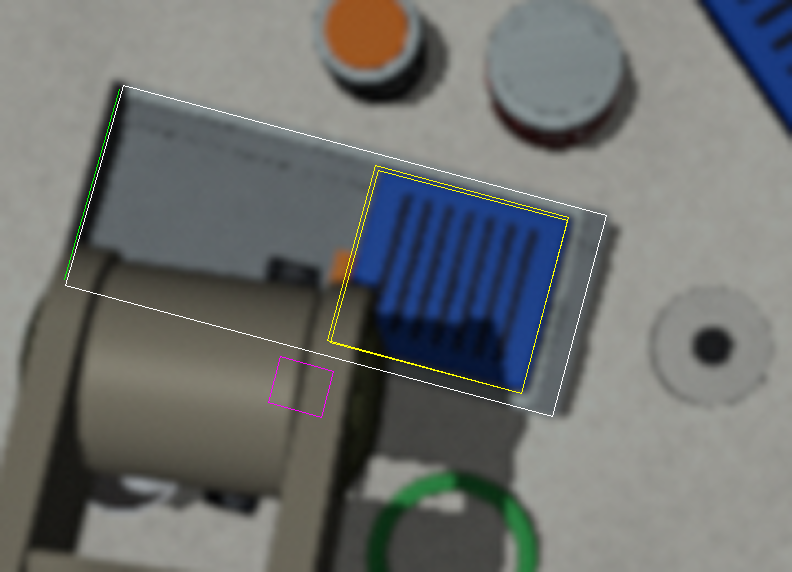

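The fingers are shut over the tab, near (505,285) in the side crop, and nothing has been disturbed. Next I'll descend slowly.

>>> step_arm(steps=[0, -0.008, 0.006, 0.07, 0, 0, 0.006, 0, -0.009, 0.006, 0.14, 0, 0, 0.006, 0, -0.009, 0.006, 0.15, 0, 0, 0.006, 0, -0.009, 0.006, 0.15, 0, 0, 0.006, 0, -0.009, 0.006, 0.15, 0, 0, 0.006])

```text
time_s: 3.6
position: [0.4905, 0.0582, 0.1163]
tool_rot: [[0.232, 0.973, 0.002], [0.973, -0.232, -0.0], [0.0, 0.002, -1.0]]
ft_force: [0.4, -0.4, -0.2]
grip_width: 0.0002
```

```bash
python3 -c "
from h import *
f=frame(O,A); go(f(.062,.078,.099),-13.5)
overlay(O,A,0,.092,'b')"
```

```text
shift [-0.0041 -0.0006  0.0577] turn [ 0.0031 -0.0004  0.0021] F [ 0.4 -0.4 -0.2]
```

View pics/side_b.png

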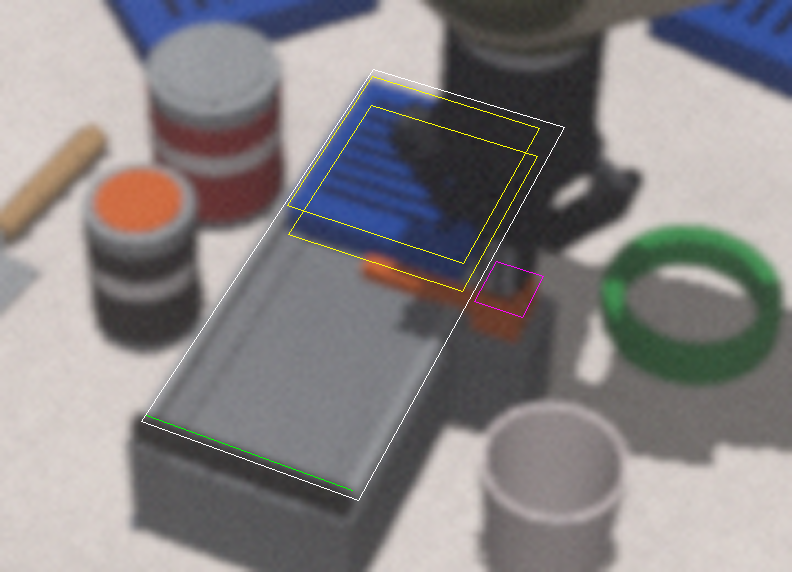

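>>> step_arm(steps=[0, -0.004, 0, 0.01, 0.003, 0, 0, 0, -0.004, 0, 0.02, 0.003, 0, 0, 0, -0.004, 0, 0.027, 0.003, 0, 0, 0, -0.004, 0, 0.034, 0.003, 0, 0, 0, -0.004, 0, 0.04, 0.003, 0, 0, 0, -0.004, 0, 0.04, 0.003, 0, 0])

```text
time_s: 4.3
position: [0.4898, 0.0563, 0.1026]
tool_rot: [[0.233, 0.972, -0.002], [0.972, -0.233, 0.001], [-0.0, -0.003, -1.0]]
ft_force: [-0.1, -0.4, 0.2]
grip_width: -0.0
```

>>> step_arm(steps=[0, 0, 0, 0.007, 0, 0, 0, 0, 0, 0, 0.012, 0, 0, 0])

```text
time_s: 4.5
position: [0.4899, 0.0564, 0.0992]
tool_rot: [[0.233, 0.972, -0.002], [0.972, -0.233, 0.0], [-0.0, -0.002, -1.0]]
ft_force: [-0.5, 0.5, 4.1]
grip_width: -0.0001
```

```bash
python3 -c "
from h import *
f=frame(O,A); go(f(.062,.078,.098),-13.5)
overlay(O,A,0,.082,'c')"
```

```text
shift [0.0022 0.0003 0.0039] turn [-0.0027  0.0001  0.0004] F [-0.5  0.5  4.1]
```

View pics/side_c.png

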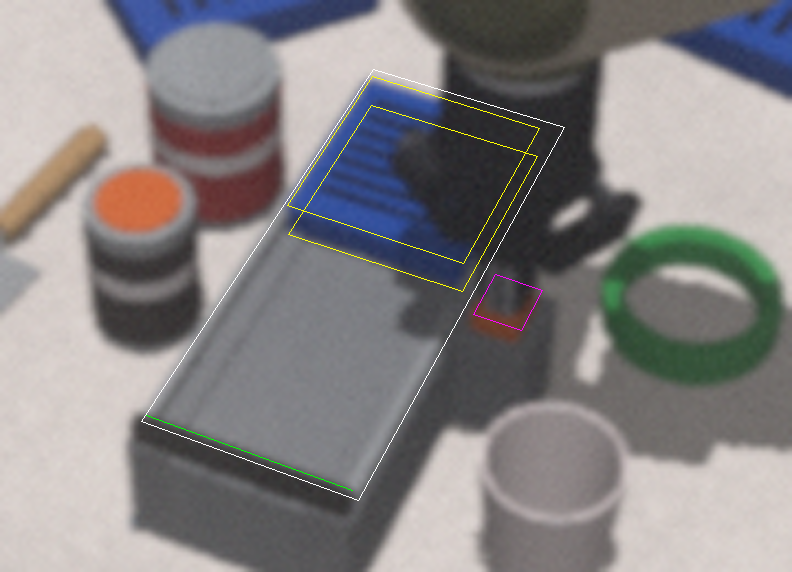

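The tooth has gone from view, so the tab is nearly or fully in. I'll press slightly further to feel the stop.

>>> step_arm(steps=[0, 0, 0, 0.004, 0, 0, 0, 0, 0, 0, 0.007, 0, 0, 0, 0, 0, 0, 0.007, 0, 0, 0])

```text
time_s: 4.9
position: [0.49, 0.0564, 0.0988]
tool_rot: [[0.233, 0.973, -0.001], [0.973, -0.233, 0.0], [-0.0, -0.001, -1.0]]
ft_force: [-6.3, -0.5, 22.0]
grip_width: -0.0
```

The stop is felt: 22 N at tip height 81.8 mm, where 82 is expected. Next I'll lift and go behind the cover.

```bash
python3 -c "
from h import *
f=frame(O,A); go(f(.062,.078,.15),-13.5); go(f(-.082,0,.15),-13.5); go(f(-.082,0,.097),-13.5)"
```

```text
shift [ 2.100e-03 -1.000e-04 -1.705e-01] turn [-0.0008  0.0001  0.0008] F [-6.3 -0.5 22. ]
shift [-0.4781  0.2596 -0.1707] turn [-0.0008  0.0001  0.0008] F [-6.3 -0.5 22. ]
shift [-0.4781  0.2597  0.006 ] turn [-0.0008  0.0001  0.0008] F [-6.3 -0.5 22. ]
```

>>> step_arm(steps=[0, 0, 0, -0.08, 0, 0, 0, 0, 0, 0, -0.17, 0, 0, 0, 0, -0.13, 0.07, -0.17, 0, 0, 0, 0, -0.26, 0.14, -0.17, 0, 0, 0, 0, -0.38, 0.21, -0.17, 0, 0, 0, 0, -0.478, 0.26, -0.17, 0, 0, 0, 0, -0.478, 0.26, -0.17, 0, 0, 0, 0, -0.478, 0.26, -0.17, 0, 0, 0])

```text
time_s: 5.7
position: [0.532, -0.1013, 0.1474]
tool_rot: [[0.234, 0.972, -0.003], [0.972, -0.234, 0.001], [0.001, -0.004, -1.0]]
ft_force: [0.4, -0.1, -0.1]
grip_width: 0.0001
```

```bash
python3 -c "
from h import *
f=frame(O,A); go(f(-.082,0,.097),-13.5)
overlay(O,A,0,.082,'d')"
```

```text
shift [0.0005 0.0016 0.1678] turn [-0.0046 -0.0007 -0.0011] F [ 0.4 -0.1 -0.1]
```

View pics/side_d.png

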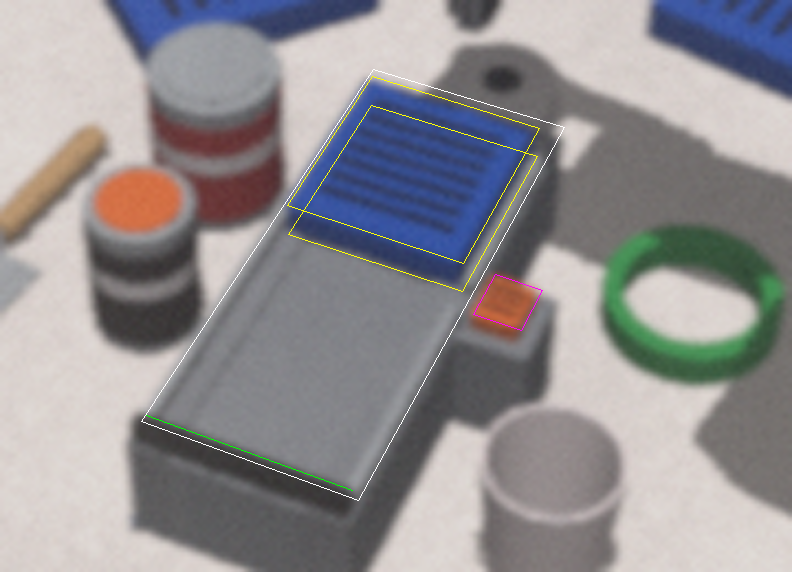

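View pics/top_d.png

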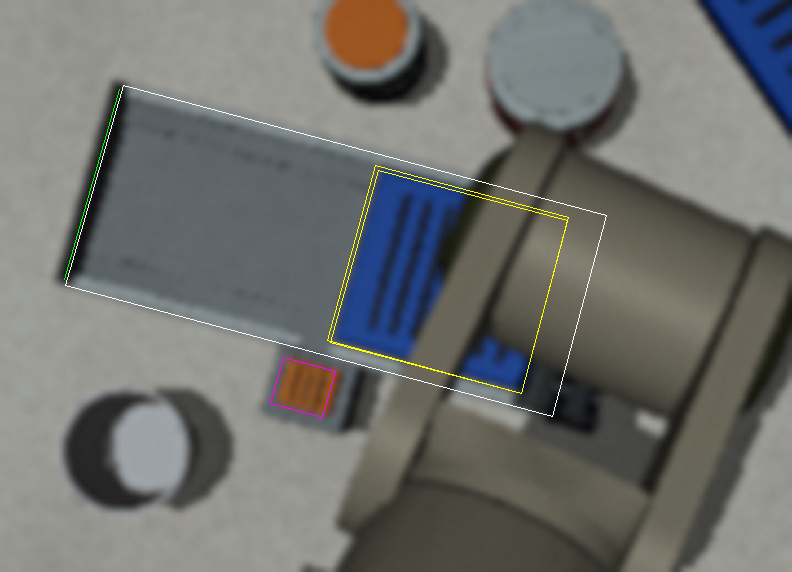

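The tab matches its pressed height and the tooth is down. Next I'll descend behind the cover.

>>> step_arm(steps=[0, 0, 0.001, 0.07, 0, 0, 0, 0, 0, 0.001, 0.13, 0, 0, 0, 0, 0, 0.001, 0.16, 0, 0, 0, 0, 0, 0.001, 0.16, 0, 0, 0, 0, 0, 0.001, 0.16, 0, 0, 0])

```text
time_s: 6.3
position: [0.5328, -0.101, 0.1005]
tool_rot: [[0.232, 0.973, -0.002], [0.973, -0.232, 0.0], [-0.0, -0.002, -1.0]]
ft_force: [0.3, -1.3, -0.2]
grip_width: 0.0001
```

```bash
python3 -c "
from h import *
f=frame(O,A); go(f(-.066,0,.097),-13.5); go(f(.084,0,.097),-13.5)
print(env.observe()['position'])"
```

```text
shift [ 0.0521 -0.0011  0.0117] turn [-0.0022  0.0001  0.0012] F [ 0.3 -1.3 -0.2]
shift [ 0.5521 -0.0006  0.0117] turn [-0.0022  0.0001  0.0012] F [ 0.3 -1.3 -0.2]
[ 0.53278054 -0.10095117  0.10052461]
```

>>> step_arm(steps=[0, 0.005, 0, 0.008, 0, 0, 0, 0, 0.02, 0, 0.01, 0, 0, 0, 0, 0.035, 0, 0.01, 0, 0, 0, 0, 0.05, 0, 0.01, 0, 0, 0, 0, 0.065, 0, 0.01, 0, 0, 0, 0, 0.08, 0, 0.01, 0, 0, 0, 0, 0.095, 0, 0.01, 0, 0, 0, 0, 0.11, 0, 0.01, 0, 0, 0])

```text
time_s: 7.1
position: [0.5404, -0.069, 0.0971]
tool_rot: [[0.233, 0.972, -0.002], [0.972, -0.233, 0.0], [-0.0, -0.002, -1.0]]
ft_force: [-0.7, -1.2, 1.5]
grip_width: 0.0005
```

```bash
python3 -c "
from h import *
f=frame(O,A); go(f(.084,0,.097),-13.5)
print(env.observe()['position'])
overlay(O,A,.0,.082,'e')"
```

```text
shift [ 4.426e-01 -8.000e-04  2.000e-04] turn [-0.0025  0.0004  0.0004] F [-0.7 -1.2  1.5]
[ 0.54039423 -0.06898952  0.09708497]
```

View pics/side_e.png

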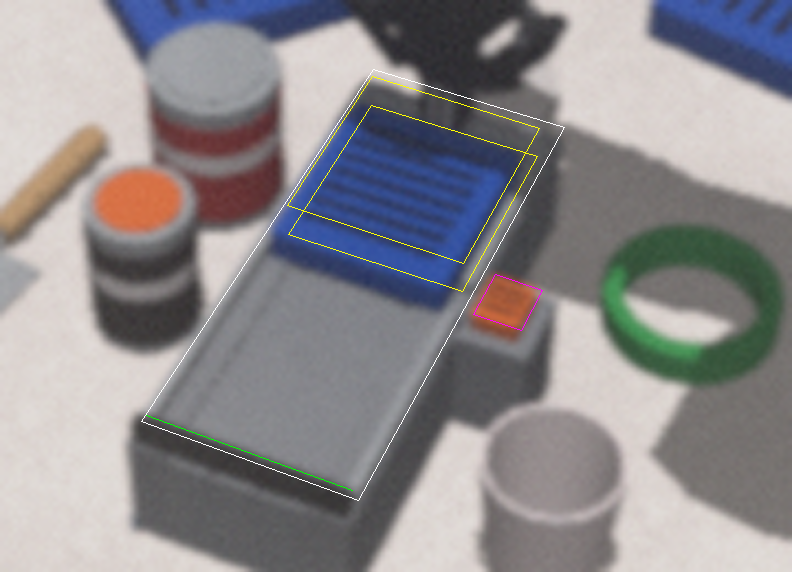

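The cover is sliding straight and flat; its front edge is now past the tooth. I'll continue.

>>> step_arm(steps=[0, 0.02, 0, 0, 0, 0, 0, 0, 0.045, 0, 0, 0, 0, 0, 0, 0.07, 0, 0, 0, 0, 0, 0, 0.095, 0, 0, 0, 0, 0, 0, 0.12, 0, 0, 0, 0, 0, 0, 0.145, 0, 0, 0, 0, 0, 0, 0.17, 0, 0, 0, 0, 0, 0, 0.195, 0, 0, 0, 0, 0, 0, 0.22, 0, 0, 0, 0, 0, 0, 0.24, 0, 0, 0, 0, 0])

```text
time_s: 8.2
position: [0.5571, 0.0015, 0.0969]
tool_rot: [[0.233, 0.972, -0.002], [0.972, -0.233, 0.001], [0.0, -0.003, -1.0]]
ft_force: [1.2, -1.0, -0.2]
grip_width: -0.0002
```

```bash
python3 -c "
from h import *
f=frame(O,A); go(f(.084,0,.097),-13.5)
print(env.observe()['position'])"
```

```text
shift [ 2.011e-01 -1.000e-04 -4.000e-04] turn [-0.0033 -0.0001  0.0006] F [ 1.2 -1.  -0.2]
[0.5570861  0.00150519 0.09686352]
```

>>> step_arm(steps=[0, 0.02, 0, 0, 0, 0, 0, 0, 0.045, 0, 0, 0, 0, 0, 0, 0.07, 0, 0, 0, 0, 0, 0, 0.095, 0, 0, 0, 0, 0, 0, 0.12, 0, 0, 0, 0, 0, 0, 0.14, 0, 0, 0, 0, 0, 0, 0.155, 0, 0, 0, 0, 0, 0, 0.165, 0, 0, 0, 0, 0, 0, 0.17, 0, 0, 0, 0, 0])

```text
time_s: 9.1
position: [0.569, 0.0506, 0.0969]
tool_rot: [[0.233, 0.972, -0.002], [0.972, -0.233, 0.0], [-0.0, -0.002, -1.0]]
ft_force: [-0.7, -1.2, 0.2]
grip_width: 0.0001
```

```bash
python3 -c "
from h import *
f=frame(O,A); go(f(.084,0,.097),-13.5)
overlay(O,A,.15,.082,'f')"
```

```text
shift [ 0.0327 -0.0005 -0.0002] turn [-0.003   0.0001  0.0007] F [-0.7 -1.2  0.2]
```

View pics/side_f.png

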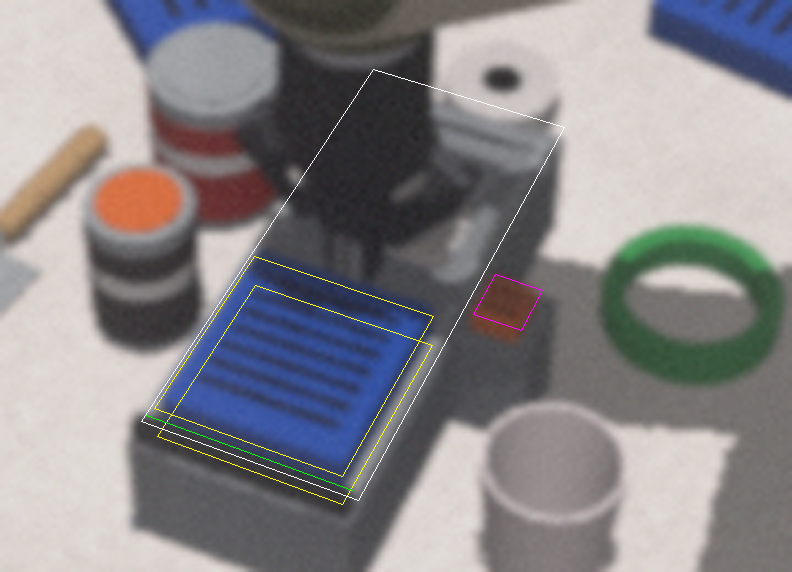

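The cover is about 10 mm short of the stop. I'll creep in while watching the force.

>>> step_arm(steps=[0, 0.007, 0, 0, 0, 0, 0, 0, 0.014, 0, 0, 0, 0, 0, 0, 0.021, 0, 0, 0, 0, 0, 0, 0.026, 0, 0, 0, 0, 0, 0, 0.03, 0, 0, 0, 0, 0, 0, 0.03, 0, 0, 0, 0, 0])

```text
time_s: 9.8
position: [0.5707, 0.0578, 0.097]
tool_rot: [[0.233, 0.972, -0.004], [0.972, -0.233, -0.002], [-0.003, -0.003, -1.0]]
ft_force: [-3.7, -9.2, 1.5]
grip_width: -0.0001
```

>>> step_arm(steps=[0, 0.006, 0, 0, 0, 0, 0, 0, 0.008, 0, 0, 0, 0, 0, 0, 0.008, 0, 0, 0, 0, 0])

```text
time_s: 10.1
position: [0.5707, 0.0579, 0.097]
tool_rot: [[0.233, 0.972, -0.005], [0.972, -0.233, -0.006], [-0.007, -0.004, -1.0]]
ft_force: [-6.5, -21.7, 3.5]
grip_width: 0.0004
```

```bash
python3 -c "
from h import *
f=frame(O,A); go(f(.084,0,.097),-13.5)
overlay(O,A,.15,.082,'g')"
```

```text
shift [ 0.0077 -0.0005  0.0001] turn [-0.0046  0.0094  0.0002] F [ -6.5 -21.7   3.5]
```

View pics/side_g.png

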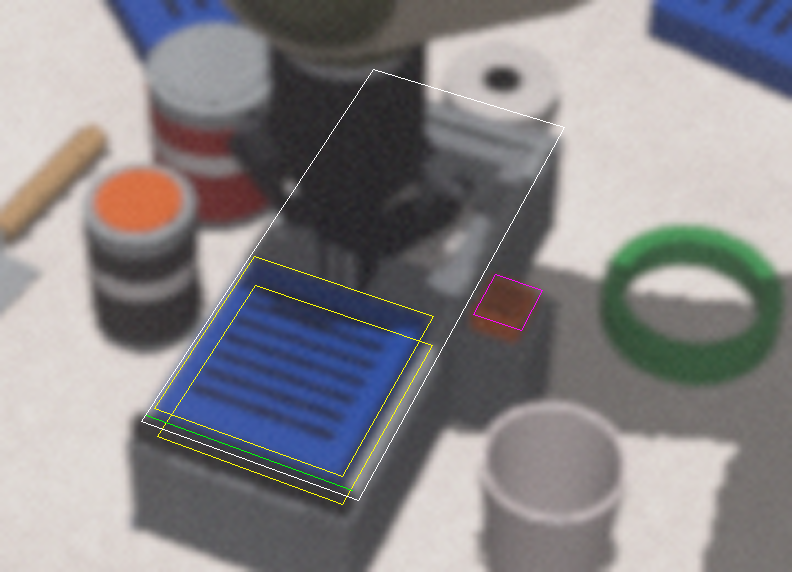

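22 N with no further travel means the cover is on the stop. I'll back off along −x, then lift clear and away.

>>> step_arm(steps=[0, -0.02, 0, 0, 0, 0, 0, 0, -0.06, 0, 0, 0, 0, 0, 0, -0.1, 0, 0, 0, 0, 0, 0, -0.1, 0, -0.1, 0, 0, 0, 0, -0.1, 0, -0.25, 0, 0, 0, 0, -0.25, 0, -0.4, 0, 0, 0, 0, -0.4, 0, -0.5, 0, 0, 0, 0, -0.55, 0, -0.5, 0, 0, 0, 0, -0.7, 0, -0.5, 0, 0, 0, 0, -0.7, 0, -0.5, 0, 0, 0])

```text
time_s: 11.2
position: [0.5217, -0.1477, 0.2473]
tool_rot: [[0.238, 0.971, -0.002], [0.971, -0.238, -0.001], [-0.001, -0.001, -1.0]]
ft_force: [-0.6, -0.0, 0.3]
grip_width: -0.0002
```

```bash
python3 -c "
from h import *
overlay(O,A,.15,.082,'h')
for n in('top','side'):
  im,d=imaging.get_image(n);cv2.imwrite('pics/%s_full.png'%n,im)
  for t in('tin_red','tin_black','mix_cup','tape','spare_filter'):
    for r in imaging.pinpoint(n,t)[:1]: print(n,t,round(r['score'],2),ray(n,r['pixel'],0).round(3))
  hsv,P=boxes(n,im,d)
  cov=(abs(hsv[...,0].astype(int)-115)<15)&(hsv[...,1]>120)&(P[...,2]>.086)&(P[...,2]<.099)&(P[...,1]>.04)&(P[...,1]<.22)&(P[...,0]>.5)&(P[...,0]<.68)
  cov=cv2.morphologyEx(cov.astype(np.uint8),cv2.MORPH_CLOSE,np.ones((7,7)))>0
  Q=P[cov];print(len(Q),np.percentile(Q[:,2],[5,50,95]),cv2.minAreaRect((Q[:,:2]*1000).astype(np.float32)))
  D=np.c_[Q[:,:2],np.ones(len(Q))];print('plane slope',np.linalg.lstsq(D,Q[:,2],rcond=None)[0])
print(frame(O,A)(.15,0,0),env.observe()['ft_force'])
"
```

```text
top tin_red 0.56 [ 0.671 -0.08   0.   ]
top tin_black 0.81 [0.688 0.026 0.   ]
top mix_cup 0.66 [0.44  0.153 0.   ]
1839 [0.0881498  0.09169701 0.09516218] ((565.62109375, 48.642974853515625), (266.43035888671875, 101.02333068847656), 74.45634460449219)
plane slope [-0.31150626 -0.47956357  0.33505434]
side tin_red 0.66 [0.598 0.069 0.   ]
side tin_black 0.81 [0.699 0.034 0.   ]
side mix_cup 0.73 [0.452 0.159 0.   ]
side tape 0.8 [ 0.396 -0.024 -0.   ]
side spare_filter 0.76 [ 0.518 -0.168  0.   ]
1748 [0.08835515 0.09149719 0.09422269] ((540.5982055664062, 456.5892028808594), (122.58399200439453, 797.4088745117188), 7.992298603057861)
plane slope [-0.22610996  0.69730758  0.13509728]
[0.5865168  0.12435549 0.        ] [ 0.66975062 -0.41503388  0.08365214]
```

View pics/top_h.png

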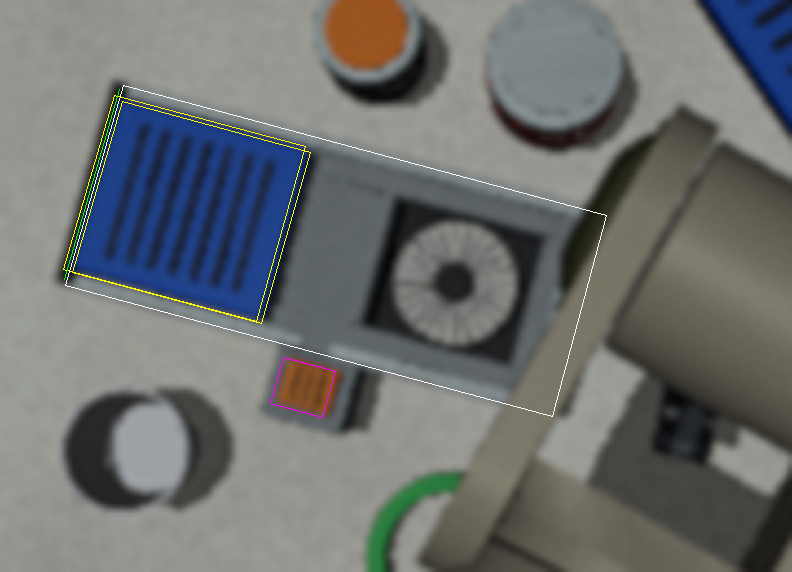

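View pics/side_h.png

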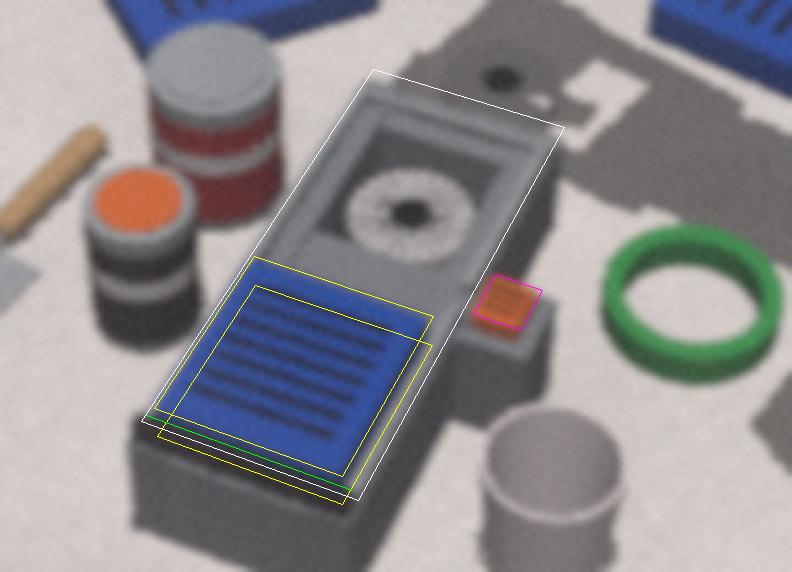

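The cover sits at the stop and the filter is exposed. I'll check squareness, level and the gap at the stop once more.

```bash
python3 -c "
from h import *
f=frame(O,A)
for n in('top','side'):
  im,d=imaging.get_image(n);hsv,P=boxes(n,im,d)
  m=np.zeros((420,560),np.uint8)
  cv2.fillPoly(m,[proj(n,[f(*q,.092) for q in((.09,-.055),(.215,-.055),(.215,.055),(.09,.055))]).round().astype(int)],1)
  mm=(m>0)&(abs(hsv[...,0].astype(int)-115)<15)&(hsv[...,1]>120)&(d>0)
  # world->box
  a=np.radians(A);Q=P[mm];e=Q[:,:2]-O;B=np.c_[e@[np.cos(a),np.sin(a)],e@[-np.sin(a),np.cos(a)],Q[:,2]]
  B=B[(B[:,2]>.082)]
  k=(abs(B[:,0]-.15)<.045)&(abs(B[:,1])<.042)
  D=np.c_[B[k,:2]-[.15,0],np.ones(k.sum())];print(n,k.sum(),'slopes,z',np.linalg.lstsq(D,B[k,2],rcond=None)[0])
  print(np.percentile(B[:,0],[1,99]),np.percentile(B[:,1],[1,99]),cv2.minAreaRect((B[:,:2]*1000).astype(np.float32)))
  u,v=proj(n,f(.205,0,.084)).astype(int)
  cv2.imwrite('pics/%s_z.png'%n,cv2.resize(im[v-32:v+32,u-42:u+42],None,fx=9,fy=9,interpolation=cv2.INTER_CUBIC))
"
```

```text
top 1277 slopes,z [0.00107637 0.00030852 0.09175979]
[0.09288723 0.20191302] [-0.04843531  0.04756744] ((148.3487548828125, -0.5385971069335938), (98.37218475341797, 112.62300872802734), 89.99969482421875)
side 1173 slopes,z [ 0.00070773 -0.00069522  0.09162857]
[0.09899303 0.2050659 ] [-0.04737997  0.04742138] ((150.40696716308594, -0.305145263671875), (97.90091705322266, 112.7694320678711), 89.11433410644531)
```

View pics/top_z.png

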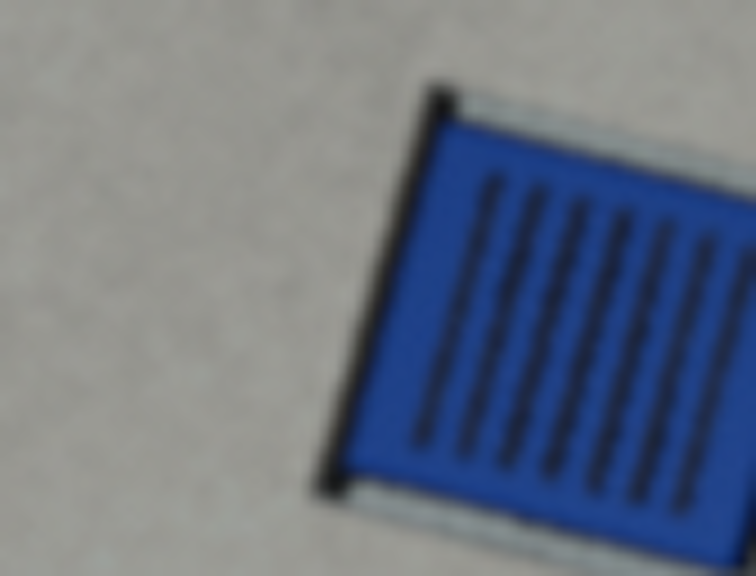

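View pics/side_z.png

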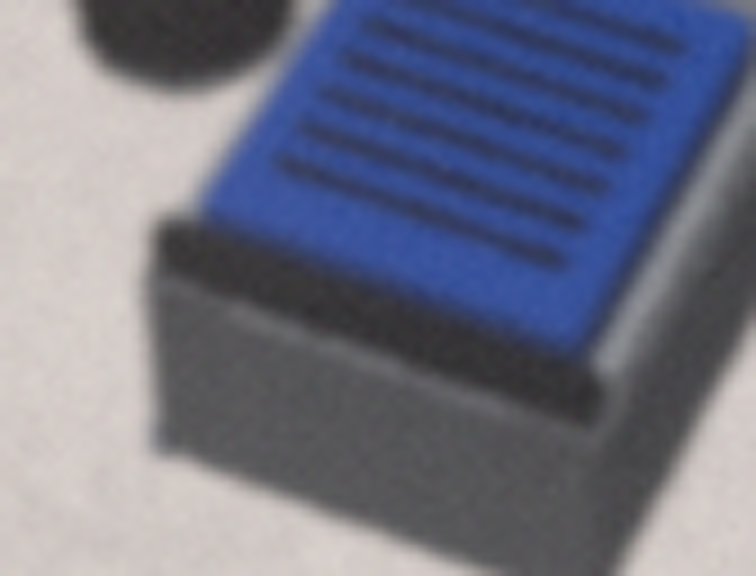

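The cover is flush against the black stop with no gap. It is square and level, with slopes under 0.1° and its top at 91.7 mm. The arm is clear.

```bash
python3 -c "
from rig import close_job
print(close_job())"
```

```text
the job is handed in; nothing more can be done
None
```

The filter box is open: I pressed the orange tab fully in, then pushed the small blue cover along its rails until it lay against the black stop. I handed the job in shortly after 11.2 s, with the arm lifted clear and touching nothing.

- **Tab:** I pressed with shut fingertips until it hit its stop, reading 22 N with the tip at 81.8 mm (82 mm expected). The tooth was down in the pictures before I pushed the cover.
- **Cover:** I pushed it by its rear face until it stopped moving, at about 22 N. Afterwards it looked square and flush with the stop, with no visible gap. Its top measured 91.7 mm high, with a tilt of less than 0.1°.
- **Bystanders:** In the pictures the tins, cup, tape, spare filter and scraper look unmoved.

Some checks disagreed or failed:
- **Position:** The cover's centre along the box came out at 148.3 mm from the top camera and 150.4 mm from the side camera. That is within the calibration error.
- **Network findings:** In the last check the side camera put the red tin at a clearly wrong spot, on the box itself. The top camera placed it within 3 mm of where it started. The top camera also put the mixing cup 11–14 mm from its start position in the last check. The side camera had it 13 mm off in y, in line with the spread between its earlier readings, and the cup looked unmoved in the pictures.
- **Level fit:** My first level check picked up other blue things and was useless, so I repeated it on the cover alone.

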